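Spin the banding wheel and stop it on the mark

TASK

Flick the potter's wheel with a fingertip, either way round, and let it spin untouched for at least five seconds, all that time at a turn in six seconds or faster, as one does to see whether the mug on it runs true. Then press a fingertip on the wheel's flat top to brake it to a stop with its index peg in line with the fixed pointer, off by no more than the peg's own thickness, and take the finger away so that it stays still there. The mug only rides along: do not touch it, lift it or let it slide off the middle, and leave the other things on the table where they are.

Things in the scene. Friction and masses are not known exactly. Their poses are not given: they have to be found in the camera images.
- turntable: Fixed banding wheel: grey stand, aluminium disc on top, 280 mm across, 15 mm thick, its flat top 85 mm above the table. Origin on the table under the disc's axis, z up; +x points from the axis to the pointer (its direction varies). Disc bare but for mug and index peg: clear all round from 108 to 140 mm from the axis. The foot reaches 180 mm out along +x and carries the pointer's post.
- wheel_centre (a point): Point on the wheel's axis at the height of the wheel head's flat top (85 mm above the table). Fixed.
- wheel (a joint): Angle of the disc about its vertical axis, rad, anticlockwise from above positive, unlimited (counts on past full turns). The index peg is at the pointer at 0 and every multiple of 2 pi. Free bearing, moment of inertia about 0.022 kg m2: left alone the disc loses only about 0.1 rad/s each second; a fingertip pressed on its top with a few newtons stops it almost at once.
- index_peg (a point): The one upright steel peg on the wheel head, round, 16 mm in diameter, standing 30 mm above the flat top, its axis 100 mm from the wheel's axis; the point is half-way up it. It turns with the head and may be pushed sideways.
- pointer_tip (a point): Tip of the fixed pointer: a small dark cone that points level at the wheel's axis, 148 mm from the axis (8 mm outside the rim) and 101 mm above the table. Its steel post, 16 mm thick with a 24 mm collar and 110 mm tall, stands 172 mm from the axis in the same direction.
- mug_mid (a point): White mug standing loose on the middle of the wheel head, 72 mm across, 70 mm tall, with a handle that reaches 73 mm from its axis; the point is on the mug's axis half-way up. It rides round with the wheel.
- saucers_mid (a point): Bystander: a stack of three white saucers, 90 mm across, 30 mm tall, loose on the table; the point is at its centre.
- bowl_mid (a point): Bystander: a small terracotta bowl, 84 mm across, 42 mm tall, loose on the table; the point is at its centre.
- mug_left_mid (a point): Bystander: a white mug, 82 mm across, 88 mm tall, left of the wheel, loose on the table; the point is at its centre.
- mug_right_mid (a point): Bystander: a white mug, 82 mm across, 88 mm tall, right of the wheel, loose on the table; the point is at its centre.
- glaze_jar_mid (a point): Bystander: a lidded clear glaze jar, 70 mm across, 95 mm tall, loose on the table; the point is at its centre.
- brush_grip (a point): Bystander: a brush 200 mm long lying loose on the table; the point is on its handle.
Mind the look-alikes: they are no part of the job. What is shaped like the part that bears mug_mid but green or red is not meant.

How it is judged:
By the outcome, as a careful person would: the job done as asked, in the order asked, and still so for the second after the job is handed in, with the robot touching nothing.
It also fails if it takes over 51 s, if anything falls off the work surface, if the arm or the gripper's body presses on something with over 40 N, if the wrist force passes 120 N, or if a joint passes its speed limit or range.

ROBOT

A 6-joint arm with a two-finger parallel gripper is mounted at the origin on the work surface. World frame = base frame: x ahead of the robot, y to its left, z up, the work surface at z = 0. Lengths are in m, angles in rad, forces in N, time in s.
With the tool pointing down it reaches from about 0.4 to 0.825 m from the base axis. Payload 7 kg.
Tool frame: the origin (TCP) lies on the centre line of the jaws, within the pads' length; the fingertips stand 22 mm ahead of it and the grasp point (between the pads) lies 3 mm ahead of it; z points along the fingers, y is the line along which they close (so a half turn about z gives the same grasp; the last joint's range is limited). The gripper opens to 88 mm and grips with 3 to 60 N. Pads are 19 mm wide; open, the fingers measure 130 mm over their backs; the gripper's body (78 mm by 193 mm) begins 47 mm behind the grasp point.
Start: joints at [0.288, 0.359, 0.012, 0, -1.224, -0.288], TCP at [0.675, -0, 0.249] pointing down, gripper open.
Joint ranges: [-3.07, 3.07], [-1.43, 2.12], [-1.02, 1.25], [-3.03, 1.67], [-3.05, -0], [-3.03, 3.03]. Speed limits (rad/s): [2.39, 2.39, 3.01, 3.14, 3.14, 3.14].

INTERFACE

Orientations are given as [roll, pitch, yaw] about the fixed x, y, z axes, in that order (R = Rz(yaw) Ry(pitch) Rx(roll)).
In Python, from station import monitor, viewer, order gives the robot as it stands. The module is installed in compiled form; this text tells all that it offers.
- The arm moves only by the tool servo_tool, never from a script. Its argument "targets" is a list of rows, each an object with "angular": the turn, a rotation vector about the tool's x, y, z in degrees, a list of three; "xyz": the shift along the tool's x, y, z in cm, a list of three; "claw": the finger opening in cm, from 0 to 8.76. A call has 1 to 20 rows; each row shifts and turns the commanded pose from where the row before left it, along the tool's axes as they then stand; what a row does not reach is not made up. A row lasts 1/10 s, in which the tool goes at most 50 mm and 8.59 degrees, less where a joint would pass 70% of its speed; a pose out of reach is approached as far as the arm can. A call is refused whole if a number of a shift passes 5 or a number of a turn 8.59, either way. A call with a gripper value outside its range is refused whole. The fingers move at their own pace and stop on an object; "force" is the grip in N (left out, the last holds). Time passes only in rows, so rows that do not move let the fingers close. It gives the time, the measured TCP pose, the force, the opening and the grip force at its end, in the units of the state.
- monitor.get_state(): the state, without advancing time (a new reading comes with each control period).
- viewer.grab_frame(name): name is "scene" or "side" or "wrist"; returns a dict with "color" (480x640x3 uint8, blue, green, red), "fovy" (degrees; the focal length in pixels is half the picture's height over the tangent of half this angle, whatever the lens; pixels are square), "cx", "cy" (the principal point, pixels), "R" (3x3) and "t" (3): a world point X has camera coordinates R X + t. Camera axes: x right, y down, z forward; pixel columns grow to the right and rows downward; lengths in m; the calibration is good to about 2 mm. The wrist camera is an equidistant fisheye: a pixel r from the principal point sees the ray r / f radians off the axis. A picture is of the moment at which its call begins. There is no depth.
- order.job_done(): hands the job in; it is judged then, once.
The state is a dict: "t": time; "q": joint angles; "qd": joint speeds; "joint_efforts": joint torques, N m; "eef_pos": TCP position; "ee_rot": TCP orientation; "force": force on the tool from outside, world axes, zero at the start; "moment": the same for the moment, N m; "width": finger opening in m; "gripper_force": force on a finger pad.
Only numpy, scipy, OpenCV 4.12 (cv2) and the standard library are available. Lean on these libraries where they do the work, as an engineer would, in place of code of your own. Each camera call takes 0.05 s, during which the arm holds its last target. There are 200 camera calls.

## Working session

There is one attempt and no reset: what is moved stays moved. The work goes in short steps, Python scripts to look and compute and a tool call to move; the robot and the scene stay as the last step left them, time stands still between calls to the robot, and variables do not carry over. Pictures are saved under pics/ and viewed, at most 10 in all, crops included, and the job is handed in when it is done.

Besides the shell and the picture viewer there is one more tool, called after "Request:" as name([rows], argument=value, ...), one row to a line, values as JSON. servo_tool: Moves the arm, as the interface text tells. Its arguments: {"type":"object","properties":{"targets":{"type":"array"},"force":{"type":"number"}},"required":["targets"]}

```bash
mkdir -p pics
cat > h.py <<'E'
import numpy as np, cv2
from station import monitor, viewer, order
def grab(n,save=None):
    f=viewer.grab_frame(n)
    if save: cv2.imwrite('pics/'+save,f['color'])
    return f
def foc(f): return 240/np.tan(np.radians(f['fovy'])/2)
def ray(f,u,v,z):
    "point at height z (pinhole)"
    k=foc(f);R=np.array(f['R']);t=np.array(f['t'])
    d=R.T@np.array([(u-f['cx'])/k,(v-f['cy'])/k,1]);c=-R.T@t
    return c+d*(z-c[2])/d[2]
def proj(f,X):
    c=np.array(f['R'])@np.array(X)+np.array(f['t']);return foc(f)*c[:2]/c[2]+[f['cx'],f['cy']]
E
python3 - <<'E'
from h import *
a=grab('scene','a.png');b=grab('side','b.png')
for f in(a,b): print(f['fovy'],f['cx'],f['cy'],-np.array(f['R']).T@f['t'])
print(monitor.get_state())
E
```

```text
46.38439366728593 327.41253751337507 235.77177324562314 [ 1.20942833 -0.61517675  1.06479807]
42.63689741190675 312.84820281972867 244.61198437478998 [-0.50731054 -0.80799507  1.18381479]
{'t': 0.1, 'q': array([ 2.88117269e-01,  3.59324688e-01,  1.11316893e-02, -2.56684575e-04,
       -1.22410947e+00, -2.88111339e-01]), 'qd': array([-1.01138049e-04, -2.98305823e-03, -8.28009387e-07,  7.87758551e-04,
        7.04194621e-04, -2.19731361e-03]), 'joint_efforts': array([-1.42273191e-03, -5.84165347e+01,  2.93752134e+01,  7.01551259e+00,
        1.01412315e-02, -6.66964229e-05]), 'eef_pos': array([ 6.74589986e-01, -3.22413030e-05,  2.47711427e-01]), 'ee_rot': array([ 3.14008002e+00, -1.96625709e-04, -1.57087765e+00]), 'force': array([-0.07338355,  0.19266473, -0.63932247]), 'moment': array([-0.00846783,  0.01260025,  0.03811299]), 'gripper_force': 0.0, 'width': 0.08749388114817325}
```

View pics/a.png

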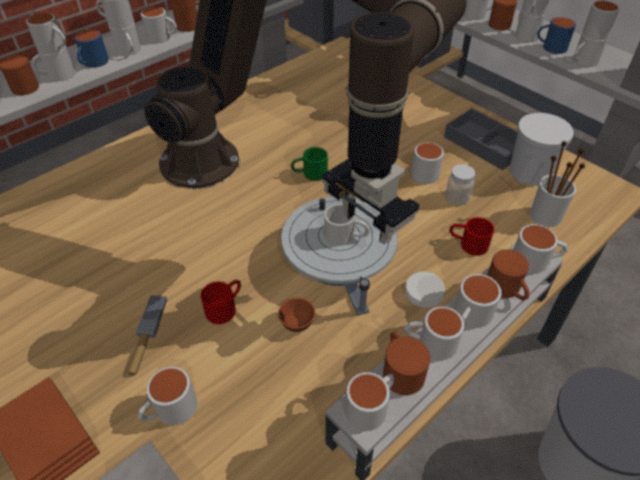

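View pics/b.png

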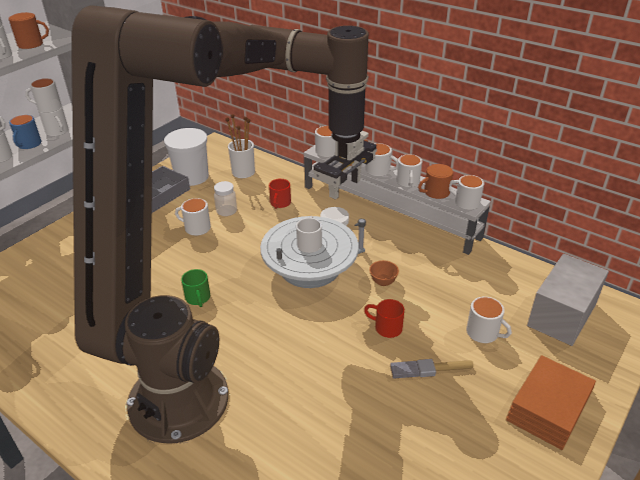

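```bash
python3 - <<'E'
from h import *
for n,c,box in(('scene',(339,238),(270,190,410,320)),('side',(309,247),(240,195,380,300))):
    f=grab(n);im=f['color'];cv2.imwrite(f'pics/z_{n}.png',cv2.resize(im[box[1]:box[3],box[0]:box[2]],None,fx=5,fy=5,interpolation=cv2.INTER_CUBIC))
    print(n,'c guess',ray(f,*c,.085))
    hsv=cv2.cvtColor(im,cv2.COLOR_BGR2HSV)
    m=((hsv[...,1]<60)&(hsv[...,2]>90)).astype('uint8')
    m=cv2.morphologyEx(m,cv2.MORPH_CLOSE,np.ones((5,5)))
    cs,_=cv2.findContours(m,0,2)
    k=[q for q in cs if cv2.pointPolygonTest(q,(float(c[0]),float(c[1]+20)),False)>=0]
    if not k: print('none');continue
    P=np.array([ray(f,*p[0],.085)[:2] for p in k[0]])
    from scipy.optimize import least_squares
    r=least_squares(lambda x:np.hypot(*(P-x).T)-.14,ray(f,*c,.085)[:2],loss='cauchy',f_scale=.001)
    e=np.hypot(*(P-r.x).T)-.14
    print(r.x,len(P),(abs(e)<.003).sum())
E
python3 -c "
import cv2,numpy as np
a=cv2.imread('pics/z_scene.png');b=cv2.imread('pics/z_side.png')
cv2.imwrite('pics/z_scene.png',cv2.resize(a,(640,594)));print(a.shape,b.shape)"
```

```text
scene c guess [0.56578377 0.03077798 0.085     ]
[0.56097077 0.03453333] 274 109
side c guess [0.54745567 0.03067374 0.085     ]
[0.55307099 0.03368636] 132 50
(650, 700, 3) (525, 700, 3)
```

View pics/z_side.png

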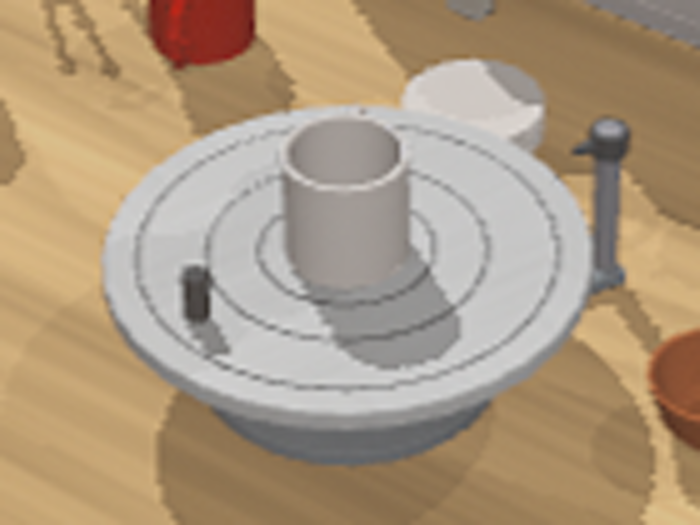

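View pics/z_scene.png

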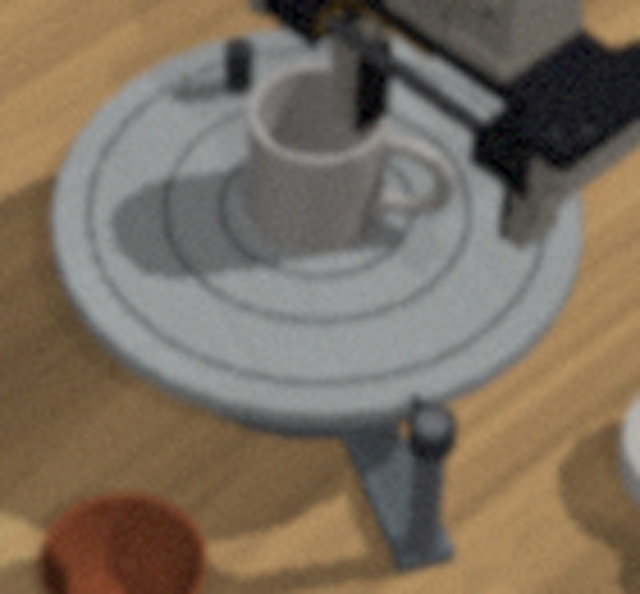

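```bash
cat >> h.py <<'E'
def tri(f1,p1,f2,p2):
    A=[];b=[]
    for f,p in((f1,p1),(f2,p2)):
        k=foc(f);R=np.array(f['R']);c=-R.T@f['t'];d=R.T@np.array([(p[0]-f['cx'])/k,(p[1]-f['cy'])/k,1]);d/=np.linalg.norm(d)
        M=np.eye(3)-np.outer(d,d);A.append(M);b.append(M@c)
    return np.linalg.lstsq(np.vstack(A),np.hstack(b),rcond=None)[0]
E
python3 - <<'E'
from h import *
from scipy.optimize import least_squares
a=grab('scene');b=grab('side')
S=lambda x,y:(x/5+240-.4,y/5+195-.4)
C=lambda x,y:(x/4.571+270-.4,y/4.569+190-.4)
E1=[S(*p) for p in((104,255),(592,255),(345,104),(345,402),(215,125),(490,128))]
E2=[C(*p) for p in((52,215),(582,215),(330,412),(270,32),(105,120),(120,340),(540,330))]
al=[]
for f,E in((a,E2),(b,E1)):
    P=np.array([ray(f,*p,.085)[:2] for p in E]);al.append(P)
    r=least_squares(lambda x:np.hypot(*(P-x[:2]).T)-x[2],[.56,.03,.14]);print(r.x,(r.fun*1e3).round(1))
print('peg base',ray(a,*C(238,90),.085),ray(b,*S(197,320),.085),'top',ray(a,*C(238,44),.115),ray(b,*S(197,270),.115))
print('post',ray(a,*C(432,425),.110),ray(b,*S(609,127),.110),tri(a,C(432,428),b,S(609,135)))
print('tip',tri(a,C(417,403),b,S(577,150)))
# bystanders rough
for n,p,q,z in(('jar',(461,185),(225,198),.05),('mugR',(428,162),(195,217),.044),('sauc',(425,290),(333,225),.015),('bowl',(296,315),(384,273),.02),('red',(219,302),(390,318),.04),('green',(316,163),(196,287),.04)):
    print(n,ray(a,*p,z)[:2].round(3),ray(b,*q,z)[:2].round(3))
E
```

```text
[0.56042464 0.03847936 0.13712664] [ 3.7 -0.2 -0.5  1.2 -3.9 -0.7  0.3]
[0.56079904 0.04104099 0.13731271] [ 0.9  2.2 -3.3 -1.8  2.2 -0.1]
peg base [0.46536387 0.06739921 0.085     ] [0.458383   0.06699156 0.085     ] top [0.4619268 0.0708011 0.115    ] [0.46474856 0.07023394 0.115     ]
post [ 0.71432938 -0.03778114  0.11      ] [ 0.71192013 -0.03630127  0.11      ] [ 0.71255055 -0.03580864  0.10389104]
tip [ 0.69426959 -0.02645604  0.09931723]
jar [0.628 0.432] [0.621 0.432]
mugR [0.5   0.449] [0.495 0.442]
sauc [0.779 0.109] [0.746 0.09 ]
bowl [ 0.627 -0.162] [ 0.642 -0.163]
red [ 0.493 -0.274] [ 0.484 -0.279]
green [0.281 0.216] [0.271 0.21 ]
```

The side and scene views put the wheel axis at about (0.5605, 0.0395). The peg is near (0.463, 0.0685), at 163.5°, and the pointer is at about −26.5°. I'll close the fingers and turn the tool so its y axis is tangential at the peg.

Request:
servo_tool([
  {"angular": [0,0,-8.2],"xyz": [0,0,0],"claw": 0},
  {"angular": [0,0,-8.2],"xyz": [0,0,0],"claw": 0},
  {"angular": [0,0,-8.2],"xyz": [0,0,0],"claw": 0},
  {"angular": [0,0,-8.2],"xyz": [0,0,0],"claw": 0},
  {"angular": [0,0,-8.2],"xyz": [0,0,0],"claw": 0},
  {"angular": [0,0,-8.2],"xyz": [0,0,0],"claw": 0},
  {"angular": [0,0,-8.2],"xyz": [0,0,0],"claw": 0},
  {"angular": [0,0,-8.2],"xyz": [0,0,0],"claw": 0},
  {"angular": [0,0,-8.0],"xyz": [0,0,0],"claw": 0},
], force=10)

```text
t: 1.2
eef_pos: [0.6749, -0.0, 0.2485]
ee_rot: [3.142, 0.0, -0.28]
force: [-0.3, -0.2, 0.5]
width: 0.021
gripper_force: 0.0
```

Request:
servo_tool([
  {"angular": [0,0,0],"xyz": [-2,0,0],"claw": 0},
  {"angular": [0,0,0],"xyz": [-4,0,0],"claw": 0},
  {"angular": [0,0,0],"xyz": [-4,0,0],"claw": 0},
  {"angular": [0,0,0],"xyz": [-4,-0.5,0],"claw": 0},
  {"angular": [0,0,0],"xyz": [-4,0,0],"claw": 0},
  {"angular": [0,0,0],"xyz": [-4,0,2],"claw": 0},
  {"angular": [0,0,0],"xyz": [-2.6,0,4],"claw": 0},
  {"angular": [0,0,0],"xyz": [0,0,4],"claw": 0},
  {"angular": [0,0,0],"xyz": [0,0,2],"claw": 0},
  {"angular": [0,0,0],"xyz": [0,0,0],"claw": 0},
])

```text
t: 2.2
eef_pos: [0.4386, 0.0734, 0.1265]
ee_rot: [3.138, 0.003, -0.286]
force: [0.4, 0.2, 1.1]
width: -0.0
gripper_force: 0.0
```

Run:
```python
from h import *
f=grab('side');im=f['color'][130:300,200:420];cv2.imwrite('pics/c.png',cv2.resize(im,None,fx=3.5,fy=3.5))
s=monitor.get_state();print(s['t'],s['eef_pos'],s['ee_rot'],s['width'],s['force'])
```

```text
2.25 [0.43992194 0.07396276 0.12814886] [ 3.13971596e+00  1.31818185e-03 -2.85848460e-01] 0.0005843643900856358 [0.3718969  1.09767637 0.04963884]
```

View pics/c.png

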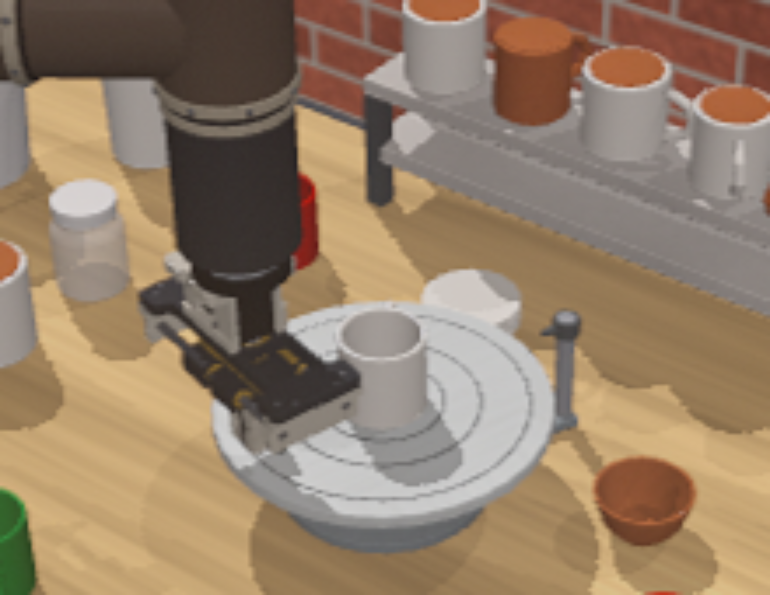

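The picture shows the closed fingertips over the rim on the robot side, with the mug clear and the pointer side visible. Next I'll touch the top once to calibrate the contact height while the wheel is at rest.

Request:
servo_tool([
  {"angular": [0,0,0],"xyz": [0,0,1.2],"claw": 0},
  {"angular": [0,0,0],"xyz": [0,0,0.7],"claw": 0},
  {"angular": [0,0,0],"xyz": [0,0,0.2],"claw": 0},
  {"angular": [0,0,0],"xyz": [0,0,0.2],"claw": 0},
  {"angular": [0,0,0],"xyz": [0,0,0],"claw": 0},
])

```text
t: 2.75
eef_pos: [0.441, 0.0747, 0.1073]
ee_rot: [-3.141, -0.001, -0.286]
force: [-6.4, 2.1, 13.1]
width: 0.0004
gripper_force: 6.5
```

Contact is at TCP z ≈ 0.107, and this command level presses with about 13 N. Next: lift, go in behind the peg and lower beside it.

Request:
servo_tool([
  {"angular": [0,0,0],"xyz": [0,0,-2.2],"claw": 0},
  {"angular": [0,0,0],"xyz": [0,-1,-2.0],"claw": 0},
  {"angular": [0,0,0],"xyz": [0,-3,0],"claw": 0},
  {"angular": [0,0,0],"xyz": [2.1,0,0],"claw": 0},
  {"angular": [0,0,0],"xyz": [0,0,0],"claw": 0},
  {"angular": [0,0,0],"xyz": [0,0,1.4],"claw": 0},
  {"angular": [0,0,0],"xyz": [0,0,1.3],"claw": 0},
  {"angular": [0,0,0],"xyz": [0,0,0],"claw": 0},
  {"angular": [0,0,0],"xyz": [0,0,0],"claw": 0},
])

```text
t: 3.65
eef_pos: [0.4718, 0.1065, 0.121]
ee_rot: [3.141, 0.0, -0.286]
force: [-0.2, -0.0, 0.5]
width: 0.0004
gripper_force: 0.0
```

Run:
```python
from h import *
f=grab('side');im=f['color'][180:290,230:370];cv2.imwrite('pics/d.png',cv2.resize(im,None,fx=5,fy=5))
s=monitor.get_state();print(s['t'],s['eef_pos'],s['ee_rot'],s['width'],s['force'])
c=np.array([.5605,.0395]);a=np.radians(163.5)
v=s['eef_pos'][:2]-c;print(v@[np.cos(a),np.sin(a)],v@[-np.sin(a),np.cos(a)])
```

```text
3.7 [0.47206767 0.10669808 0.12129458] [-3.14122764e+00 -5.45578851e-04 -2.86280440e-01] 0.000737671177503788 [ 0.52352446  0.76315385 -0.53576145]
0.10387594753770234 -0.03931470713201283
```

View pics/d.png

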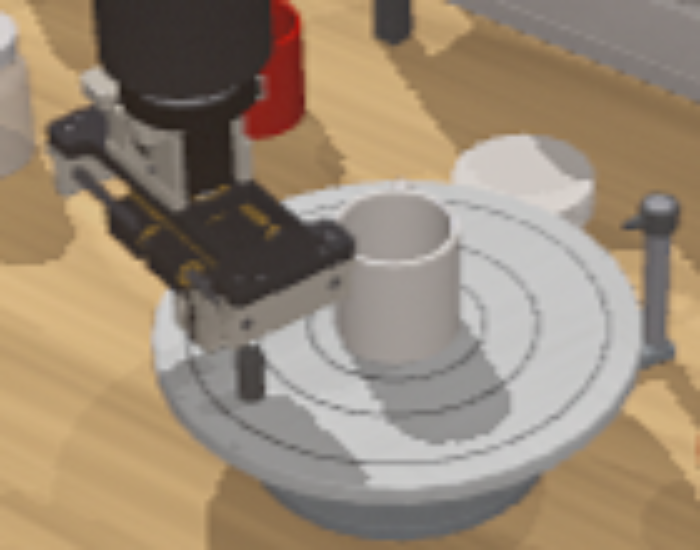

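The peg at crop (250,375) stands just ahead of the fingertips, and the mug is clear. Flicking now.

Request:
servo_tool([
  {"angular": [0,0,0],"xyz": [0,0.6,0],"claw": 0},
  {"angular": [0,0,0],"xyz": [0,0.8,0],"claw": 0},
  {"angular": [0,0,0],"xyz": [0.1,1.3,0],"claw": 0},
  {"angular": [0,0,0],"xyz": [0.4,1.7,0],"claw": 0},
  {"angular": [0,0,0],"xyz": [0.7,1.9,0],"claw": 0},
  {"angular": [0,0,0],"xyz": [-1.2,0.4,-1.5],"claw": 0},
  {"angular": [0,0,0],"xyz": [-1.5,0,-2.0],"claw": 0},
  {"angular": [0,0,0],"xyz": [-0.6,-1.2,-1],"claw": 0},
  {"angular": [0,0,0],"xyz": [0,-1.5,0],"claw": 0},
  {"angular": [0,0,0],"xyz": [0,0,0],"claw": 0},
])

```text
t: 4.7
eef_pos: [0.4413, 0.0753, 0.1658]
ee_rot: [-3.14, -0.001, -0.285]
force: [-0.4, 0.4, -0.4]
width: 0.0004
gripper_force: 0.0
```

```bash
cat >> h.py <<'E'
CEN=np.array([.5605,.0395]);PT=np.radians(-26.5)
def peg(name):
    t=monitor.get_state()['t'];f=grab(name);im=f['color']
    m=(im.max(2)<75).astype('uint8')
    cs,_=cv2.findContours(m,0,2);out=[]
    for q in cs:
        A=cv2.contourArea(q)
        if not 4<=A<150: continue
        u,v=q.reshape(-1,2).mean(0);P=ray(f,u,v,.1)[:2]-CEN
        if .088<np.hypot(*P)<.112: out.append((round(float((np.arctan2(P[1],P[0])-PT)%(2*np.pi)),3),round(float(np.hypot(*P)),4),A))
    return round(t,3),name,out,f
E
python3 - <<'E'
from h import *
for i in range(4):
    for n in('side','scene'):
        r=peg(n);print(r[:3])
        if i==3: cv2.imwrite(f'pics/e_{n}.png',r[3]['color'])
s=monitor.get_state();print(s['eef_pos'])
E
python3 -c "
import cv2,numpy as np
a=cv2.imread('pics/e_side.png')[180:300,240:380];b=cv2.imread('pics/e_scene.png')[190:310,270:410]
cv2.imwrite('pics/e.png',cv2.resize(np.hstack([a,b]),None,fx=2.8,fy=2.8))"
```

```text
(4.7, 'side', [(4.844, 0.1019, 20.0)])
(4.75, 'scene', [(4.99, 0.1037, 59.0)])
(4.8, 'side', [(5.014, 0.109, 20.5)])
(4.85, 'scene', [(5.159, 0.1011, 51.0)])
(4.9, 'side', [(5.202, 0.1066, 20.5)])
(4.95, 'scene', [(5.397, 0.1051, 44.5)])
(5.0, 'side', [(5.457, 0.1027, 18.5)])
(5.05, 'scene', [(5.607, 0.1007, 45.0)])
[0.44027005 0.07389176 0.16516727]
```

View pics/e.png

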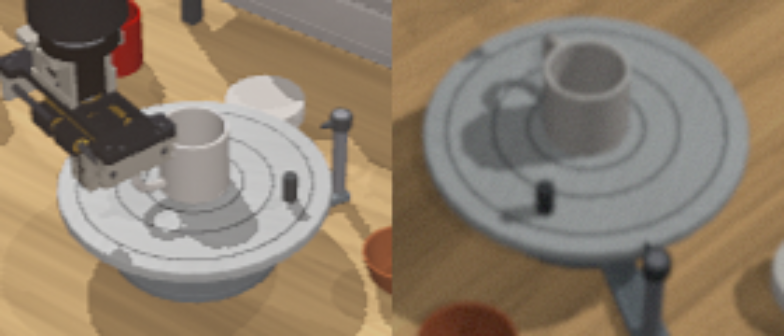

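The picture shows the peg spinning clear, at about 2.1 rad/s anticlockwise, with the mug still centred. I'll leave it untouched.

Request:
servo_tool([
  {"xyz": [0,0,0],"angular": [0,0,0],"claw": 0},
  {"xyz": [0,0,0],"angular": [0,0,0],"claw": 0},
  {"xyz": [0,0,0],"angular": [0,0,0],"claw": 0},
  {"xyz": [0,0,0],"angular": [0,0,0],"claw": 0},
  {"xyz": [0,0,0],"angular": [0,0,0],"claw": 0},
  {"xyz": [0,0,0],"angular": [0,0,0],"claw": 0},
  {"xyz": [0,0,0],"angular": [0,0,0],"claw": 0},
  {"xyz": [0,0,0],"angular": [0,0,0],"claw": 0},
  {"xyz": [0,0,0],"angular": [0,0,0],"claw": 0},
  {"xyz": [0,0,0],"angular": [0,0,0],"claw": 0},
  {"xyz": [0,0,0],"angular": [0,0,0],"claw": 0},
  {"xyz": [0,0,0],"angular": [0,0,0],"claw": 0},
  {"xyz": [0,0,0],"angular": [0,0,0],"claw": 0},
  {"xyz": [0,0,0],"angular": [0,0,0],"claw": 0},
  {"xyz": [0,0,0],"angular": [0,0,0],"claw": 0},
  {"xyz": [0,0,0],"angular": [0,0,0],"claw": 0},
  {"xyz": [0,0,0],"angular": [0,0,0],"claw": 0},
  {"xyz": [0,0,0],"angular": [0,0,0],"claw": 0},
  {"xyz": [0,0,0],"angular": [0,0,0],"claw": 0},
  {"xyz": [0,0,0],"angular": [0,0,0],"claw": 0},
])

```text
t: 7.1
eef_pos: [0.4404, 0.0742, 0.1656]
ee_rot: [3.142, 0.0, -0.286]
force: [-0.5, -0.5, -0.4]
width: 0.0003
gripper_force: 0.0
```

Request:
servo_tool([
  {"xyz": [0,0,0],"angular": [0,0,0],"claw": 0},
  {"xyz": [0,0,0],"angular": [0,0,0],"claw": 0},
  {"xyz": [0,0,0],"angular": [0,0,0],"claw": 0},
  {"xyz": [0,0,0],"angular": [0,0,0],"claw": 0},
  {"xyz": [0,0,0],"angular": [0,0,0],"claw": 0},
  {"xyz": [0,0,0],"angular": [0,0,0],"claw": 0},
  {"xyz": [0,0,0],"angular": [0,0,0],"claw": 0},
  {"xyz": [0,0,0],"angular": [0,0,0],"claw": 0},
  {"xyz": [0,0,0],"angular": [0,0,0],"claw": 0},
  {"xyz": [0,0,0],"angular": [0,0,0],"claw": 0},
  {"xyz": [0,0,0],"angular": [0,0,0],"claw": 0},
  {"xyz": [0,0,0],"angular": [0,0,0],"claw": 0},
  {"xyz": [0,0,0],"angular": [0,0,0],"claw": 0},
  {"xyz": [0,0,0],"angular": [0,0,0],"claw": 0},
  {"xyz": [0,0,0],"angular": [0,0,0],"claw": 0},
  {"xyz": [0,0,0],"angular": [0,0,0],"claw": 0},
  {"xyz": [0,0,0],"angular": [0,0,0],"claw": 0},
  {"xyz": [0,0,0],"angular": [0,0,0],"claw": 0},
  {"xyz": [0,0,0],"angular": [0,0,0],"claw": 0},
  {"xyz": [0,0,0],"angular": [0,0,0],"claw": 0},
])

```text
t: 9.1
eef_pos: [0.4404, 0.0742, 0.1656]
ee_rot: [-3.142, 0.0, -0.286]
force: [-0.4, 0.9, 0.5]
width: 0.0003
gripper_force: 0.0
```

Request:
servo_tool([
  {"xyz": [0,0,0],"angular": [0,0,0],"claw": 0},
  {"xyz": [0,0,0],"angular": [0,0,0],"claw": 0},
  {"xyz": [0,0,0],"angular": [0,0,0],"claw": 0},
  {"xyz": [0,0,0],"angular": [0,0,0],"claw": 0},
  {"xyz": [0,0,0],"angular": [0,0,0],"claw": 0},
  {"xyz": [0,0,0],"angular": [0,0,0],"claw": 0},
  {"xyz": [0,0,0],"angular": [0,0,0],"claw": 0},
  {"xyz": [0,0,0],"angular": [0,0,0],"claw": 0},
  {"xyz": [0,0,0],"angular": [0,0,0],"claw": 0},
  {"xyz": [0,0,0],"angular": [0,0,0],"claw": 0},
  {"xyz": [0,0,0],"angular": [0,0,0],"claw": 0},
  {"xyz": [0,0,0],"angular": [0,0,0],"claw": 0},
  {"xyz": [0,0,0],"angular": [0,0,0],"claw": 0},
  {"xyz": [0,0,0],"angular": [0,0,0],"claw": 0},
  {"xyz": [0,0,0],"angular": [0,0,0],"claw": 0},
  {"xyz": [0,0,0],"angular": [0,0,0],"claw": 0},
  {"xyz": [0,0,0],"angular": [0,0,0],"claw": 0},
  {"xyz": [0,0,0],"angular": [0,0,0],"claw": 0},
  {"xyz": [0,0,0],"angular": [0,0,0],"claw": 0},
  {"xyz": [0,0,0],"angular": [0,0,0],"claw": 0},
])

```text
t: 11.1
eef_pos: [0.4404, 0.0743, 0.1656]
ee_rot: [-3.142, -0.0, -0.286]
force: [-0.1, 0.1, 0.1]
width: 0.0003
gripper_force: 0.0
```

Run:
```python
from h import *
for i in range(4):
    for n in('side','scene'): print(peg(n)[:3])
```

```text
(11.1, 'side', [(4.268, 0.1093, 22.0)])
(11.15, 'scene', [(4.398, 0.1013, 42.0)])
(11.2, 'side', [(4.42, 0.1106, 21.0)])
(11.25, 'scene', [(4.54, 0.1029, 48.5)])
(11.3, 'side', [(4.55, 0.1106, 21.0)])
(11.35, 'scene', [(4.651, 0.102, 55.0)])
(11.4, 'side', [(4.706, 0.107, 20.5)])
(11.45, 'scene', [(4.761, 0.1006, 59.0)])
```

Over seven seconds untouched, and it's still at about 1.4 rad/s. I'll let it slow down, then lower to a hover 15 mm above the press level.

Request:
servo_tool([
  {"xyz": [0,0,0],"angular": [0,0,0],"claw": 0},
  {"xyz": [0,0,0],"angular": [0,0,0],"claw": 0},
  {"xyz": [0,0,0],"angular": [0,0,0],"claw": 0},
  {"xyz": [0,0,0],"angular": [0,0,0],"claw": 0},
  {"xyz": [0,0,0],"angular": [0,0,0],"claw": 0},
  {"xyz": [0,0,0],"angular": [0,0,0],"claw": 0},
  {"xyz": [0,0,0],"angular": [0,0,0],"claw": 0},
  {"xyz": [0,0,0],"angular": [0,0,0],"claw": 0},
  {"xyz": [0,0,0],"angular": [0,0,0],"claw": 0},
  {"xyz": [0,0,0],"angular": [0,0,0],"claw": 0},
  {"xyz": [0,0,0],"angular": [0,0,0],"claw": 0},
  {"xyz": [0,0,0],"angular": [0,0,0],"claw": 0},
  {"xyz": [0,0,0],"angular": [0,0,0],"claw": 0},
  {"xyz": [0,0,0],"angular": [0,0,0],"claw": 0},
  {"xyz": [0,0,0],"angular": [0,0,0],"claw": 0},
  {"xyz": [0,0,0],"angular": [0,0,0],"claw": 0},
  {"xyz": [0,0,0],"angular": [0,0,0],"claw": 0},
  {"xyz": [0,0,0],"angular": [0,0,0],"claw": 0},
  {"xyz": [0,0,0],"angular": [0,0,0],"claw": 0},
  {"xyz": [0,0,0],"angular": [0,0,0],"claw": 0},
])

```text
t: 13.5
eef_pos: [0.4404, 0.0742, 0.1656]
ee_rot: [3.142, 0.0, -0.286]
force: [0.5, 1.0, -0.6]
width: 0.0003
gripper_force: 0.0
```

Request:
servo_tool([
  {"xyz": [0,0,0],"angular": [0,0,0],"claw": 0},
  {"xyz": [0,0,0],"angular": [0,0,0],"claw": 0},
  {"xyz": [0,0,0],"angular": [0,0,0],"claw": 0},
  {"xyz": [0,0,0],"angular": [0,0,0],"claw": 0},
  {"xyz": [0,0,0],"angular": [0,0,0],"claw": 0},
  {"xyz": [0,0,0],"angular": [0,0,0],"claw": 0},
  {"xyz": [0,0,0],"angular": [0,0,0],"claw": 0},
  {"xyz": [0,0,0],"angular": [0,0,0],"claw": 0},
  {"xyz": [0,0,0],"angular": [0,0,0],"claw": 0},
  {"xyz": [0,0,0],"angular": [0,0,0],"claw": 0},
  {"xyz": [0,0,0],"angular": [0,0,0],"claw": 0},
  {"xyz": [0,0,0],"angular": [0,0,0],"claw": 0},
  {"xyz": [0,0,0],"angular": [0,0,0],"claw": 0},
  {"xyz": [0,0,0],"angular": [0,0,0],"claw": 0},
  {"xyz": [0,0,0],"angular": [0,0,0],"claw": 0},
  {"xyz": [0,0,0],"angular": [0,0,0],"claw": 0},
  {"xyz": [0,0,0],"angular": [0,0,0],"claw": 0},
  {"xyz": [0,0,0],"angular": [0,0,0],"claw": 0},
  {"xyz": [0,0,0],"angular": [0,0,0],"claw": 0},
  {"xyz": [0,0,0],"angular": [0,0,0],"claw": 0},
])

```text
t: 15.5
eef_pos: [0.4404, 0.0742, 0.1656]
ee_rot: [3.142, 0.0, -0.286]
force: [0.2, -0.7, -0.2]
width: 0.0003
gripper_force: 0.0
```

Request:
servo_tool([
  {"xyz": [0,0,0],"angular": [0,0,0],"claw": 0},
  {"xyz": [0,0,0],"angular": [0,0,0],"claw": 0},
  {"xyz": [0,0,0],"angular": [0,0,0],"claw": 0},
  {"xyz": [0,0,0],"angular": [0,0,0],"claw": 0},
  {"xyz": [0,0,0],"angular": [0,0,0],"claw": 0},
  {"xyz": [0,0,0],"angular": [0,0,0],"claw": 0},
  {"xyz": [0,0,0],"angular": [0,0,0],"claw": 0},
  {"xyz": [0,0,0],"angular": [0,0,0],"claw": 0},
  {"xyz": [0,0,0],"angular": [0,0,0],"claw": 0},
  {"xyz": [0,0,0],"angular": [0,0,0],"claw": 0},
  {"xyz": [0,0,0],"angular": [0,0,0],"claw": 0},
  {"xyz": [0,0,0],"angular": [0,0,0],"claw": 0},
  {"xyz": [0,0,1.0],"angular": [0,0,0],"claw": 0},
  {"xyz": [0,0,1.0],"angular": [0,0,0],"claw": 0},
  {"xyz": [0,0,1.0],"angular": [0,0,0],"claw": 0},
  {"xyz": [0,0,1.0],"angular": [0,0,0],"claw": 0},
  {"xyz": [0,0,0.5],"angular": [0,0,0],"claw": 0},
  {"xyz": [0,0,0],"angular": [0,0,0],"claw": 0},
])

```text
t: 17.3
eef_pos: [0.4399, 0.0739, 0.1195]
ee_rot: [3.14, 0.001, -0.286]
force: [0.1, -0.0, 0.2]
width: 0.0004
gripper_force: 0.0
```

```bash
cat > tr.py <<'E'
from h import *
T=[];A=[]
for i in range(4):
    for n in('scene','side'):
        r=peg(n);print(r[:3])
        if len(r[2])==1: T.append(r[0]);A.append(r[2][0][0])
if len(T)>2: print(np.polyfit(np.array(T)-T[-1],np.unwrap(A),1),T[-1])
s=monitor.get_state();print(s['t'],s['eef_pos'])
E
python3 tr.py
```

```text
(17.3, 'scene', [(6.226, 0.0962, 45.5)])
(17.35, 'side', [(6.262, 0.0964, 18.5)])
(17.4, 'scene', [(0.06, 0.0987, 47.5)])
(17.45, 'side', [(0.093, 0.0961, 18.5)])
(17.5, 'scene', [(0.188, 0.097, 45.0)])
(17.55, 'side', [(0.181, 0.0907, 17.5)])
(17.6, 'scene', [(0.281, 0.0978, 49.5)])
(17.65, 'side', [(0.312, 0.0945, 19.5)])
[1.08410088 6.60248163] 17.65
17.7 [0.44054304 0.07433462 0.12086272]
```

It crossed the pointer at about 1.08 rad/s and should come round again near t≈25 at roughly 0.4–0.5 rad/s, which is a good time to brake. Waiting.

Request:
servo_tool([
  {"xyz": [0,0,0],"angular": [0,0,0],"claw": 0},
  {"xyz": [0,0,0],"angular": [0,0,0],"claw": 0},
  {"xyz": [0,0,0],"angular": [0,0,0],"claw": 0},
  {"xyz": [0,0,0],"angular": [0,0,0],"claw": 0},
  {"xyz": [0,0,0],"angular": [0,0,0],"claw": 0},
  {"xyz": [0,0,0],"angular": [0,0,0],"claw": 0},
  {"xyz": [0,0,0],"angular": [0,0,0],"claw": 0},
  {"xyz": [0,0,0],"angular": [0,0,0],"claw": 0},
  {"xyz": [0,0,0],"angular": [0,0,0],"claw": 0},
  {"xyz": [0,0,0],"angular": [0,0,0],"claw": 0},
  {"xyz": [0,0,0],"angular": [0,0,0],"claw": 0},
  {"xyz": [0,0,0],"angular": [0,0,0],"claw": 0},
  {"xyz": [0,0,0],"angular": [0,0,0],"claw": 0},
  {"xyz": [0,0,0],"angular": [0,0,0],"claw": 0},
  {"xyz": [0,0,0],"angular": [0,0,0],"claw": 0},
  {"xyz": [0,0,0],"angular": [0,0,0],"claw": 0},
  {"xyz": [0,0,0],"angular": [0,0,0],"claw": 0},
  {"xyz": [0,0,0],"angular": [0,0,0],"claw": 0},
  {"xyz": [0,0,0],"angular": [0,0,0],"claw": 0},
  {"xyz": [0,0,0],"angular": [0,0,0],"claw": 0},
])

```text
t: 19.7
eef_pos: [0.4404, 0.0742, 0.1206]
ee_rot: [3.142, 0.0, -0.286]
force: [0.2, 0.4, 0.2]
width: 0.0005
gripper_force: 0.0
```

Request:
servo_tool([
  {"xyz": [0,0,0],"angular": [0,0,0],"claw": 0},
  {"xyz": [0,0,0],"angular": [0,0,0],"claw": 0},
  {"xyz": [0,0,0],"angular": [0,0,0],"claw": 0},
  {"xyz": [0,0,0],"angular": [0,0,0],"claw": 0},
  {"xyz": [0,0,0],"angular": [0,0,0],"claw": 0},
  {"xyz": [0,0,0],"angular": [0,0,0],"claw": 0},
  {"xyz": [0,0,0],"angular": [0,0,0],"claw": 0},
  {"xyz": [0,0,0],"angular": [0,0,0],"claw": 0},
  {"xyz": [0,0,0],"angular": [0,0,0],"claw": 0},
  {"xyz": [0,0,0],"angular": [0,0,0],"claw": 0},
  {"xyz": [0,0,0],"angular": [0,0,0],"claw": 0},
  {"xyz": [0,0,0],"angular": [0,0,0],"claw": 0},
  {"xyz": [0,0,0],"angular": [0,0,0],"claw": 0},
  {"xyz": [0,0,0],"angular": [0,0,0],"claw": 0},
  {"xyz": [0,0,0],"angular": [0,0,0],"claw": 0},
  {"xyz": [0,0,0],"angular": [0,0,0],"claw": 0},
  {"xyz": [0,0,0],"angular": [0,0,0],"claw": 0},
  {"xyz": [0,0,0],"angular": [0,0,0],"claw": 0},
  {"xyz": [0,0,0],"angular": [0,0,0],"claw": 0},
  {"xyz": [0,0,0],"angular": [0,0,0],"claw": 0},
])

```text
t: 21.7
eef_pos: [0.4404, 0.0742, 0.1206]
ee_rot: [-3.142, -0.0, -0.286]
force: [-0.1, -0.2, -0.0]
width: 0.0006
gripper_force: 0.0
```

```bash
python3 tr.py
```

```text
(21.7, 'scene', [(4.083, 0.1056, 44.0)])
(21.75, 'side', [(4.117, 0.1048, 19.5)])
(21.8, 'scene', [(4.154, 0.1048, 45.0)])
(21.85, 'side', [(4.195, 0.1095, 24.0)])
(21.9, 'scene', [(4.223, 0.1053, 39.0)])
(21.95, 'side', [(4.274, 0.1067, 19.0)])
(22.0, 'scene', [(4.332, 0.1019, 45.5)])
(22.05, 'side', [(4.33, 0.1045, 20.0)])
[0.76   4.3465] 22.05
22.1 [0.44039943 0.07420686 0.12055724]
```

Request:
servo_tool([
  {"xyz": [0,0,0],"angular": [0,0,0],"claw": 0},
  {"xyz": [0,0,0],"angular": [0,0,0],"claw": 0},
  {"xyz": [0,0,0],"angular": [0,0,0],"claw": 0},
  {"xyz": [0,0,0],"angular": [0,0,0],"claw": 0},
  {"xyz": [0,0,0],"angular": [0,0,0],"claw": 0},
  {"xyz": [0,0,0],"angular": [0,0,0],"claw": 0},
  {"xyz": [0,0,0],"angular": [0,0,0],"claw": 0},
  {"xyz": [0,0,0],"angular": [0,0,0],"claw": 0},
  {"xyz": [0,0,0],"angular": [0,0,0],"claw": 0},
  {"xyz": [0,0,0],"angular": [0,0,0],"claw": 0},
  {"xyz": [0,0,0],"angular": [0,0,0],"claw": 0},
  {"xyz": [0,0,0],"angular": [0,0,0],"claw": 0},
  {"xyz": [0,0,0],"angular": [0,0,0],"claw": 0},
  {"xyz": [0,0,0],"angular": [0,0,0],"claw": 0},
  {"xyz": [0,0,0],"angular": [0,0,0],"claw": 0},
  {"xyz": [0,0,0],"angular": [0,0,0],"claw": 0},
  {"xyz": [0,0,0],"angular": [0,0,0],"claw": 0},
  {"xyz": [0,0,0],"angular": [0,0,0],"claw": 0},
])

```text
t: 23.9
eef_pos: [0.4404, 0.0742, 0.1206]
ee_rot: [3.142, -0.0, -0.286]
force: [0.8, 0.2, 0.6]
width: 0.0006
gripper_force: 0.0
```

```bash
python3 tr.py
```

```text
(23.9, 'scene', [(5.599, 0.1012, 49.0)])
(23.95, 'side', [(5.567, 0.0998, 21.5)])
(24.0, 'scene', [(5.656, 0.0997, 44.5)])
(24.05, 'side', [(5.634, 0.1011, 18.5)])
(24.1, 'scene', [(5.71, 0.1017, 42.5)])
(24.15, 'side', [(5.632, 0.101, 19.0)])
(24.2, 'scene', [(5.779, 0.0984, 48.5)])
(24.25, 'side', [(5.768, 0.1, 18.5)])
[0.535   5.76175] 24.25
24.3 [0.44036673 0.07420266 0.12053913]
```

Request:
servo_tool([
  {"xyz": [0,0,0],"angular": [0,0,0],"claw": 0},
  {"xyz": [0,0,0],"angular": [0,0,0],"claw": 0},
  {"xyz": [0,0,0],"angular": [0,0,0],"claw": 0},
  {"xyz": [0,0,0],"angular": [0,0,0],"claw": 0},
  {"xyz": [0,0,0],"angular": [0,0,0],"claw": 0},
  {"xyz": [0,0,0.7],"angular": [0,0,0],"claw": 0},
  {"xyz": [0,0,0.5],"angular": [0,0,0],"claw": 0},
  {"xyz": [0,0,0.3],"angular": [0,0,0],"claw": 0},
  {"xyz": [0,0,0],"angular": [0,0,0],"claw": 0},
  {"xyz": [0,0,0],"angular": [0,0,0],"claw": 0},
  {"xyz": [0,0,0],"angular": [0,0,0],"claw": 0},
])

```text
t: 25.4
eef_pos: [0.4404, 0.0747, 0.1071]
ee_rot: [-3.141, -0.0, -0.286]
force: [-12.4, 3.5, 27.7]
width: 0.0005
gripper_force: 14.2
```

```bash
python3 tr.py
python3 - <<'E'
from h import *
a=grab('scene')['color'][190:310,270:410];b=grab('side')['color'][180:300,240:380]
cv2.imwrite('pics/g.png',cv2.resize(np.hstack([b,a]),None,fx=2.8,fy=2.8,interpolation=cv2.INTER_CUBIC))
E
```

```text
(25.4, 'scene', [(6.235, 0.0961, 44.0)])
(25.45, 'side', [(6.205, 0.097, 18.5)])
(25.5, 'scene', [(6.23, 0.096, 44.0)])
(25.55, 'side', [(6.205, 0.097, 18.5)])
(25.6, 'scene', [(6.229, 0.0969, 42.5)])
(25.65, 'side', [(6.205, 0.097, 18.5)])
(25.7, 'scene', [(6.248, 0.095, 46.0)])
(25.75, 'side', [(6.205, 0.097, 18.5)])
[-0.01095238  6.21833333] 25.75
25.8 [0.44045162 0.07468694 0.10712771]
```

View pics/g.png

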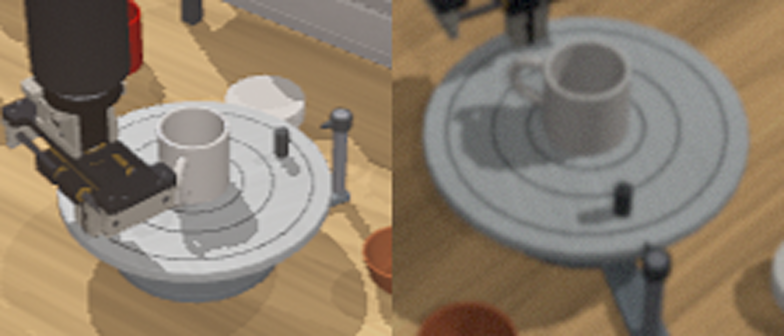

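The wheel is stopped with the peg close to the pointer line. I'll check the alignment using the peg's own tracked circle as the centre.

Run:
```python
from h import *
from scipy.optimize import least_squares
D={'scene':[(4.99,.1037),(5.159,.1011),(5.397,.1051),(5.607,.1007),(4.398,.1013),(4.54,.1029),(4.651,.102),(4.761,.1006),(6.226,.0962),(.06,.0987),(.188,.097),(.281,.0978),(4.083,.1056),(4.154,.1048),(4.223,.1053),(4.332,.1019),(5.599,.1012),(5.656,.0997),(5.71,.1017),(5.779,.0984)],
'side':[(4.844,.1019),(5.014,.109),(5.202,.1066),(5.457,.1027),(4.268,.1093),(4.42,.1106),(4.55,.1106),(4.706,.107),(6.262,.0964),(.093,.0961),(.181,.0907),(.312,.0945),(4.117,.1048),(4.195,.1095),(4.274,.1067),(4.33,.1045),(5.567,.0998),(5.634,.1011),(5.632,.101),(5.768,.1)]}
F={'scene':6.235,'side':6.205}
post={'scene':(.71433,-.03778),'side':(.71192,-.0363)}  # z=.11 top centre
for n in D:
    d=np.array(D[n]);P=CEN+d[:,1:]*np.c_[np.cos(d[:,0]+PT),np.sin(d[:,0]+PT)]
    c=least_squares(lambda x:np.hypot(*(P-x).T)-.1,CEN,loss='soft_l1',f_scale=.002).x
    g=CEN+.0965*np.array([np.cos(F[n]+PT),np.sin(F[n]+PT)])
    for cc in(c,CEN):
        v=g-cc;w=np.array(post[n])-cc;print(n,cc,np.hypot(*v),np.hypot(*w),(np.arctan2(v[1],v[0])-np.arctan2(w[1],w[0])))
```

```text
scene [0.55744952 0.0376435 ] 0.09830304664667942 0.17406949516071976 -0.030902822548630693
scene [0.5605 0.0395] 0.09649999999999996 0.17215071100637375 -0.0451535527917587
side [0.55379463 0.0344612 ] 0.09995777297201529 0.1732361984343263 -0.04209773965216934
side [0.5605 0.0395] 0.09649999999999999 0.16933297493400393 -0.07657456440255378
```

The offset is about 0.04 rad (4 mm), well within the tolerance. Lifting straight off.

Request:
servo_tool([
  {"xyz": [0,0,-0.3],"angular": [0,0,0],"claw": 0},
  {"xyz": [0,0,-0.5],"angular": [0,0,0],"claw": 0},
  {"xyz": [0,0,-2],"angular": [0,0,0],"claw": 0},
  {"xyz": [0,0,-4],"angular": [0,0,0],"claw": 0},
  {"xyz": [0,0,-2],"angular": [0,0,0],"claw": 0},
  {"xyz": [0,0,0],"angular": [0,0,0],"claw": 0},
  {"xyz": [0,0,0],"angular": [0,0,0],"claw": 0},
  {"xyz": [0,0,0],"angular": [0,0,0],"claw": 0},
  {"xyz": [0,0,0],"angular": [0,0,0],"claw": 0},
  {"xyz": [0,0,0],"angular": [0,0,0],"claw": 0},
])

```text
t: 26.9
eef_pos: [0.4401, 0.074, 0.1928]
ee_rot: [3.14, 0.001, -0.286]
force: [0.4, -0.8, -0.5]
width: 0.0004
gripper_force: 0.0
```

```bash
python3 tr.py
```

```text
(26.9, 'scene', [(6.251, 0.0969, 45.5)])
(26.95, 'side', [(6.212, 0.0973, 19.5)])
(27.0, 'scene', [(6.257, 0.097, 45.5)])
(27.05, 'side', [(6.212, 0.0973, 19.5)])
(27.1, 'scene', [(6.258, 0.0966, 44.5)])
(27.15, 'side', [(6.212, 0.0973, 19.5)])
(27.2, 'scene', [(6.265, 0.0972, 45.5)])
(27.25, 'side', [(6.212, 0.0973, 19.5)])
[-0.02309524  6.23083333] 27.25
27.3 [0.44040326 0.07424119 0.19355368]
```

Request:
servo_tool([
  {"xyz": [0,0,0],"angular": [0,0,0],"claw": 0},
  {"xyz": [0,0,0],"angular": [0,0,0],"claw": 0},
  {"xyz": [0,0,0],"angular": [0,0,0],"claw": 0},
  {"xyz": [0,0,0],"angular": [0,0,0],"claw": 0},
  {"xyz": [0,0,0],"angular": [0,0,0],"claw": 0},
  {"xyz": [0,0,0],"angular": [0,0,0],"claw": 0},
  {"xyz": [0,0,0],"angular": [0,0,0],"claw": 0},
  {"xyz": [0,0,0],"angular": [0,0,0],"claw": 0},
  {"xyz": [0,0,0],"angular": [0,0,0],"claw": 0},
  {"xyz": [0,0,0],"angular": [0,0,0],"claw": 0},
])

```text
t: 28.3
eef_pos: [0.4404, 0.0742, 0.1936]
ee_rot: [3.142, -0.0, -0.286]
force: [-0.1, 0.3, -0.1]
width: 0.0003
gripper_force: 0.0
```

```bash
python3 tr.py
```

```text
(28.3, 'scene', [(6.265, 0.096, 46.0)])
(28.35, 'side', [(6.212, 0.0973, 19.5)])
(28.4, 'scene', [(6.251, 0.0976, 46.5)])
(28.45, 'side', [(6.166, 0.0955, 20.5)])
(28.5, 'scene', [(6.257, 0.097, 45.5)])
(28.55, 'side', [(6.212, 0.0973, 19.5)])
(28.6, 'scene', [(6.246, 0.1, 46.5)])
(28.65, 'side', [(6.212, 0.0973, 19.5)])
[-0.05404762  6.21816667] 28.65
28.7 [0.44040484 0.07425506 0.19356228]
```

The peg's reading is unchanged over more than a second, so the wheel is still. Handing in.

```bash
python3 -c "
from station import order
print(order.job_done())"
```

```text
the job is handed in; nothing more can be done
None
```

I flicked the wheel to about 2.1 rad/s and left it untouched for about 20 s; it stayed above the required speed for about 13 s. I then braked it with the index peg about 4 mm from the pointer line, lifted the finger clear with the wheel still, and handed the job in at about 29 s.

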